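# Take the check weight off its safety hook and set it on the balance

### The arm

A 7-joint arm with a two-finger parallel gripper is mounted at the origin on a cart in front of the work surface, level with it; the furniture and walls round the work are solid. World frame = base frame: x ahead of the robot, y to its left, z up, the work surface at z = 0. Lengths are in m, angles in degrees, forces in N, time in s.
With the tool pointing down it reaches from about 0.425 to 0.825 m from the base axis. Payload 3.6 kg.
Tool frame: the origin (TCP) lies at the very end of the fingers, on their centre line; the grasp point (between the pads) lies 19 mm behind it; z points along the fingers, y is the line along which they close (so a half turn about z gives the same grasp; the last joint's range is limited). The gripper opens to 93 mm and grips with 3 to 60 N. Pads are 15 mm wide; open, the fingers measure 128 mm over their backs; the gripper's body (75 mm by 188 mm) begins 65 mm behind the grasp point.
Start: joints at [-64.544, 35.231, -0.722, 81.555, 0.464, 63.22, -2.315], TCP at [0.295, 0.579, 0.219] pointing down, gripper open.
Joint ranges: [-178.69, 178.69], [-17.37, 117.87], [-77.05, 75.6], [15.02, 138.74], [-78.02, 258.01], [0.78, 113.62], [-162.83, 162.83]. Speed limits (degrees/s): [159.86, 159.86, 180, 180, 180, 180, 180].

### API

Orientations are given as a 3x3 rotation matrix whose columns are the frame's x, y, z axes.
In Python, from plant import * gives the robot as it stands.
- The arm moves only by the tool apply_moves, never from a script. Its argument "motion" is a list of rows, each an object of numbers: "x", "y", "z": the shift along the tool's x, y, z in mm; "wx", "wy", "wz": the turn, a rotation vector about the tool's x, y, z in rad; "grip": the finger opening in mm, from 0 to 93. In form: [{"x": .., "y": .., "z": .., "wx": .., "wy": .., "wz": .., "grip": ..}, ...]. A call has 1 to 20 rows; each row shifts and turns the commanded pose from where the row before left it, along the tool's axes as they then stand; what a row does not reach is not made up. A row lasts 1/10 s, in which the tool goes at most 50 mm and 8.59 degrees, less where a joint would pass 70% of its speed; a pose out of reach is approached as far as the arm can. A call with a gripper value outside its range is refused whole. The fingers move at their own pace and stop on an object; "force" is the grip in N (left out, the last holds). Time passes only in rows, so rows that do not move let the fingers close. It gives the time, the measured TCP pose, the force, the opening and the grip force at its end, in the units of the state.
- sense(): the state, without advancing time (a new reading comes with each control period).
- grab_frame(name): name is "side" or "top"; returns a dict with "pixels" (480x640x3 uint8, blue, green, red), "range_z" (480x640 float32, m along the optical axis (not along the pixel's ray), 0 where there is no reading), "intrinsics" (3x3 intrinsics, pixels), "rvec" (rotation vector, rad) and "tvec" (3), from world to camera coordinates, as OpenCV has them. Camera axes: x right, y down, z forward; pixel columns grow to the right and rows downward; lengths in m; the calibration is good to about 2 mm. A picture is of the moment at which its call begins.
- sign_off(): hands the job in; it is judged then, once.
The state is a dict: "time_s": time; "qpos": joint angles; "joint_vel": joint speeds; "effort": joint torques, N m; "tool_pos": TCP position; "eef_rot": TCP orientation; "force": force on the tool from outside, world axes, zero at the start; "moment": the same for the moment, N m; "opening": finger opening in m; "finger_force": force on a finger pad.
Only numpy, scipy, OpenCV 4.12 (cv2) and the standard library are available. Lean on these libraries where they do the work, as an engineer would, in place of code of your own. Each camera call takes 0.05 s, during which the arm holds its last target. There are 200 camera calls.

### The job

The bench balance is due for its check. Press the thumb button of the safety hook gently straight down until the sprung keeper snaps over and rests open on its stop, lift the check weight off the hook by its grip, and set it down softly, upright, in the middle of the balance's pan. Do not force the hook or the weight, and leave everything else on the bench where it is.

Things in the scene. Friction and masses are not known exactly. Their poses are not given: they have to be found in the camera images.
- stand: hook stand, fixed to the bench: grey base plate 150 x 112 mm, column 125 mm tall, 50 mm behind the weight, two aluminium cheeks 53 mm apart (inside) reaching forward from it. Origin on the bench right under the hanging weight; z up, +x to the column, -x to the thumb button, y along the hanging crossbar. Nothing but the button and the weight stands higher than 140 mm.
- keeper_pivot (a point): point midway between the pivots of the sprung keeper, 26 mm below the seat; the keeper turns about y. Its two steel claws, outside the cheeks, reach over the crossbar from the -x side and lock it; pulling the weight up does not open them. A lever bar in front, with the thumb button, joins them. Open, the claws stand 5 mm or more clear of the bar on the -x side.
- over_button (a point): fixed point of the stand 150 mm above the bench, straight over the black domed thumb button (22 mm across). The button's top, keeper closed, is 14 to 36 mm below this point: its stud is screwed to another height each time and no reading tells it; it must be felt or seen. Going down, the button's middle stays within 5 mm of the vertical line through this point.
- button_line (a point): fixed point 60 mm above the bench on the same vertical line. Feel of the button: it resists at once with 6 to 8 N, the same for 8 mm, then ever less, nothing at about 30 mm (dead centre); beyond, the spring takes it down to its rigid stop at 34 mm and holds it there. Let go earlier it springs shut. On the stop the push grows at once; over 20 N bends the claws.
- seat (a point): midway between the two seats of the hook, where the crossbar's axis lies while the weight hangs, 125 mm over the stand's origin; axes as the stand's. Each seat is a slot 10 mm wide, open upward, its walls 7 mm higher than this point.
- weight: steel check weight, 0.36 to 0.54 kg, 125 mm tall; origin in the middle of its flat underside, z up its axis. From below: a cylinder 40 mm across, 42 mm tall (it passes up between the cheeks with 6 mm to spare each side), a 13 mm stem, a crossbar 8 mm thick, 94 mm long along y at 85 mm height with 14 mm collars at its ends, the grip from 95 to 125 mm.
- weight_grip (a point): centre of the weight's round upright grip (18 mm across, 30 mm tall), 110 mm above its underside, 25 mm above its crossbar; hold it here from above, there is free room on all sides. Raised straight up by 100 mm the weight is clear of the stand.
- balance: the bench balance, fixed: white housing 190 x 150 x 46 mm with a display at its -x side; origin on the bench under its centre, +x to its back, z up.
- pan (a point): centre of the upper face of the balance's round steel pan (108 mm across, flat, 60 mm above the bench), 26 mm behind the centre of the balance. The pan is sprung: it gives 5 mm at most, about 0.4 mm per newton, and is rigid after that; over 20 N on it counts as failure.
- petri: bystander: a round petri dish 69 mm across, 15 mm tall; origin under its centre. Leave it alone.
- jar: bystander: a small white jar with a screw lid, 43 mm across, 46 mm tall; origin under its centre. Leave it alone.
- timer: bystander: a white bench timer 42 x 62 x 54 mm; origin under its centre. Leave it alone.
There are look-alikes about, which are no part of the job. There is more than one size of the weight; the one meant has the size given above.

How it is judged:
By the outcome, as a careful person would: the job done as asked, in the order asked, and still so for the second after the job is handed in, with the robot touching nothing.
It also fails if it takes over 64 s, if anything falls off the work surface, if the arm or the gripper's body presses on something with over 40 N, if the wrist force passes 120 N, or if a joint passes its speed limit or range.

## Working session

There is one attempt and no reset: what is moved stays moved. The work goes in short steps, Python scripts to look and compute and a tool call to move; the robot and the scene stay as the last step left them, time stands still between calls to the robot, and variables do not carry over. Pictures are saved under pics/ and viewed, at most 10 in all, crops included, and the job is handed in when it is done.

Besides the shell and the picture viewer there is one more tool, called as name([rows], argument=value, ...), one row to a line, values as JSON. apply_moves: Moves the arm, as the interface text tells. Its arguments: {"type":"object","properties":{"motion":{"type":"array"},"force":{"type":"number"}},"required":["motion"]}

```bash
ls; mkdir -p pics
python3 - <<'E'
from plant import *
import cv2,numpy as np
for n in("top","side"):
    f=grab_frame(n);cv2.imwrite(f"pics/{n}0.png",f["pixels"]);np.savez(f"{n}0.npz",**f)
    R=cv2.Rodrigues(f["rvec"])[0];print(n,-R.T@np.array(f["tvec"]).ravel(),R[2],f["intrinsics"][0])
s=sense();print(s)
E
```

```text
pics
top [0.36481418 0.06588772 1.34433564] [ 0.16843508 -0.01378006 -0.98561642] [572.85193824   0.         320.68339817]
side [-0.01641684 -0.17393866  0.81607765] [ 0.64394443  0.21730468 -0.73356271] [491.50696011   0.         324.74567005]
{'time_s': 0.1, 'qpos': array([-64.54470986,  35.2848365 ,  -0.72187782,  81.63102561,
         0.4637633 ,  63.22045908,  -2.3138047 ]), 'joint_vel': array([-0.0049818 , -0.09013198,  0.00163401, -0.27867522,  0.0410176 ,
        0.03173861, -0.00956904]), 'effort': array([ 1.34503156e-03, -4.60040081e+01,  2.10202206e-01, -1.66243744e+01,
       -6.11205725e-02,  1.69226975e-02,  1.18317357e-04]), 'tool_pos': array([0.2945006 , 0.57865597, 0.21759075]), 'eef_rot': array([[-8.91244931e-01,  4.53521136e-01, -1.02597436e-03],
       [ 4.53522295e-01,  8.91242478e-01, -2.09102026e-03],
       [-3.39299542e-05, -2.32891345e-03, -9.99997288e-01]]), 'force': array([ 0.34148507, -0.27679826, -0.11222977]), 'moment': array([-0.02704736,  0.03027693,  0.01629083]), 'finger_force': 0.0, 'opening': 0.09270757836263203}
```

View pics/top0.png

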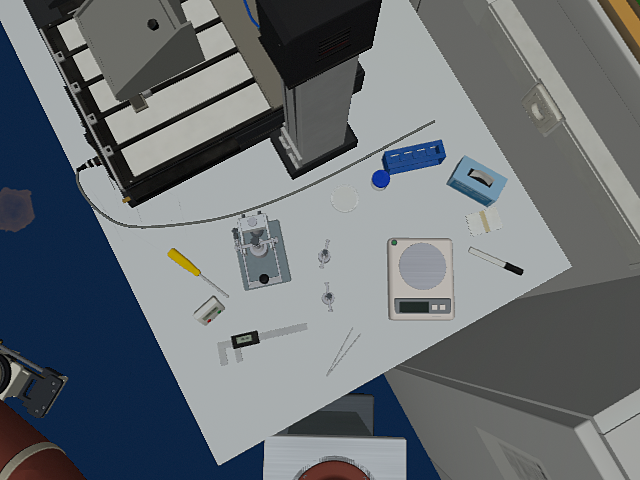

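View pics/side0.png

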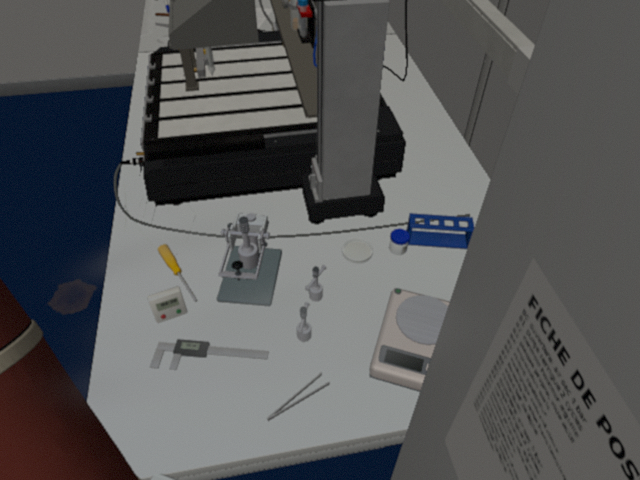

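Top view: the stand is at about (262,255), with the weight hanging at (257,240) and the black button at (264,279). The balance is at (421,280). There are three weight candidates: (257,240) hanging in the hook, and two smaller ones standing free on the bench at (324,255) and (328,297). The hanging one fits the description. I'll confirm it in one enlarged crop.

```bash
cat > h.py <<'E'
import cv2,numpy as np
def load(n,k=0): return dict(np.load(f"{n}{k}.npz"))
def ray(f,u,v):
    R=cv2.Rodrigues(f["rvec"])[0];t=f["tvec"].ravel()
    p=cv2.undistortPoints(np.array([[[u,v]]],float),f["intrinsics"],None)[0,0]
    return -R.T@t,R.T@np.array([p[0],p[1],1])
def plane(f,u,v,z):
    c,d=ray(f,u,v);return c+d*(z-c[2])/d[2]
def depth(f,u,v):
    c,d=ray(f,u,v);return c+d*f["range_z"][v,u]
def proj(f,P): return cv2.projectPoints(np.array(P,float).reshape(-1,3),f["rvec"],f["tvec"],f["intrinsics"],None)[0].reshape(-1,2)
def cloud(f):
    v,u=np.mgrid[:480,:640];p=np.stack([u,v,np.ones_like(u)],-1)@np.linalg.inv(f["intrinsics"]).T
    R=cv2.Rodrigues(f["rvec"])[0];return (p*f["range_z"][...,None]-f["tvec"].ravel())@R
E
python3 - <<'E'
from h import *
t=load("top");s=load("side")
a=cv2.resize(t["pixels"][200:300,215:345],None,fx=6,fy=6,interpolation=2)[:300*2,:]
a=cv2.resize(t["pixels"][203:303,222:352],(520,400),interpolation=2)
b=cv2.resize(s["pixels"][200:310,208:288],(280,400),interpolation=2)
cv2.imwrite("pics/c1.png",np.hstack([a,b]))
for n,f in(("top",t),("side",s)):
    C=cloud(f);hsv=cv2.cvtColor(f["pixels"],cv2.COLOR_BGR2HSV)
    # black button
    x0,y0,x1,y1=(235,205,295,295) if n=="top" else (215,205,290,310)
    m=(f["pixels"].max(2)<45);mm=np.zeros_like(m);mm[y0:y1,x0:x1]=m[y0:y1,x0:x1]
    k,l,st,ce=cv2.connectedComponentsWithStats(mm.astype(np.uint8))
    for i in range(1,k):
        if st[i,4]>15: print(n,"black",st[i],ce[i],np.median(C[l==i],0))
    H=C[y0:y1,x0:x1]
    for lo,hi in((.002,.02),(.13,.2),(.155,.2)):
        q=(H[...,2]>lo)&(H[...,2]<hi);
        vv,uu=np.nonzero(q);print(n,lo,hi,q.sum(),uu.mean()+x0,vv.mean()+y0,H[q].mean(0) if q.any() else 0)
    if n=="top":
        for z0,z1,bx in((.055,.066,(380,230,465,325)),(.04,.052,(380,230,465,325)),(.003,.015,(225,205,300,300))):
            q=np.zeros((480,640),np.uint8);q[bx[1]:bx[3],bx[0]:bx[2]]=((C[...,2]>z0)&(C[...,2]<z1))[bx[1]:bx[3],bx[0]:bx[2]]
            P=C[q>0];r=cv2.minAreaRect((P[:,:2]*1000).astype(np.float32));print(z0,q.sum(),np.median(P,0),r)
E
```

```text
top black [260 274   9  10  72] [263.86111111 278.40277778] [0.48997846 0.16755543 0.12641574]
top 0.002 0.02 2223 265.40800719748086 253.69140800719748 [0.55997504 0.17610121 0.01203205]
top 0.13 0.2 205 255.9170731707317 244.5609756097561 [0.55922112 0.18614961 0.14367825]
top 0.155 0.2 61 254.49180327868854 240.70491803278688 [0.56392204 0.18745005 0.16444769]
0.055 1671 [ 0.53487955 -0.18297122  0.05959198] ((514.0489501953125, -180.31072998046875), (157.0591583251953, 121.50257873535156), 3.170368194580078)
0.04 3144 [ 0.47873183 -0.17896908  0.04558072] ((509.94927978515625, -183.31234741210938), (186.5343780517578, 149.14451599121094), 1.6301380395889282)
0.003 1551 [0.54780814 0.17618413 0.01085716] ((565.9776611328125, 186.0586395263672), (225.38986206054688, 176.80201721191406), 1.9812408685684204)
side black [232 261  11  13  80] [237.125  265.2125] [0.48583586 0.16501149 0.1254719 ]
side 0.002 0.02 2573 251.82588418188885 276.32452390205987 [0.55242368 0.17816549 0.01293483]
side 0.13 0.2 270 243.65555555555557 228.3148148148148 [0.55929217 0.18470851 0.14467608]
side 0.155 0.2 79 242.70886075949366 221.22784810126583 [0.56043482 0.18502924 0.16262753]
```

View pics/c1.png

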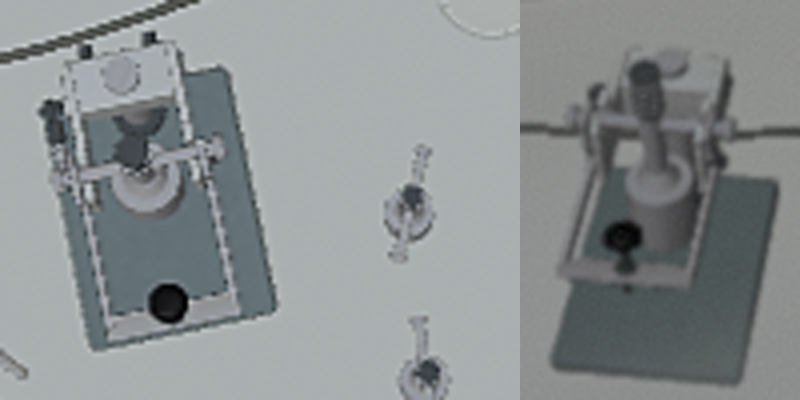

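The enlarged crop shows the hanging weight, with a 94 mm crossbar and collars, locked in the stand. The two standing free are clearly smaller, so the hanging one is meant. Now I'll refine the stand axis, button and grip.

Run:
```python
from h import *
t=load("top");s=load("side")
np.set_printoptions(precision=4,suppress=True)
for z in(.118,.122,.126,.130): print("button",z,plane(t,263.86,278.4,z)[:2],plane(s,237.1,265.2-1,z)[:2])
a=plane(t,237.3,248.2,.125);b=plane(t,275.3,240.5,.125);d=a-b
print("collars top",a,b,np.linalg.norm(d),(a+b)/2,np.degrees(np.arctan2(-d[0],d[1])))
sa=plane(s,208+572/10*0+ (575-520)/3.5,200+115/3.636,.125);sb=plane(s,208+(727-520)/3.5,200+127/3.636,.125);d=sa-sb
print("collars side",sa,sb,np.linalg.norm(d),(sa+sb)/2,np.degrees(np.arctan2(-d[0],d[1])))
C=cloud(t)
# plate
hsv=cv2.cvtColor(t["pixels"],cv2.COLOR_BGR2HSV).astype(int)
print("hsv plate",hsv[275,282],"bench",hsv[285,310])
q=(hsv[...,1]>hsv[275,282,1]*0.7)&(C[...,2]>-.01)&(C[...,2]<.03);m=np.zeros((480,640),np.uint8);m[205:300,228:300]=q[205:300,228:300]
m=cv2.morphologyEx(m,cv2.MORPH_OPEN,np.ones((3,3)))
k,l,st,_=cv2.connectedComponentsWithStats(m);i=1+np.argmax(st[1:,4]);v,u=np.nonzero(m)
P=np.array([plane(t,x,y,.011)[:2] for x,y in zip(u,v)],np.float32)*1000
print("plate",cv2.minAreaRect(P), np.median(C[275:280,282:286].reshape(-1,3),0))
for n,f,bx in(("top",t,(235,205,295,270)),("side",s,(215,205,290,270))):
    C=cloud(f);q=np.zeros((480,640),bool);q[bx[1]:bx[3],bx[0]:bx[2]]=((C[...,2]>.15)&(C[...,2]<.2))[bx[1]:bx[3],bx[0]:bx[2]]
    P=C[q];print(n,"grip",P.min(0),P.max(0),P[P[:,2]>.162].mean(0))
C=cloud(t);w=(C[...,2]>.25)&(C[...,0]<.75)&(C[...,0]>.3)&(abs(C[...,1])<.35);print("tall",C[w].min(0) if w.any() else None,w.sum())
m=(C[...,2]>.0575)&(C[...,2]<.063)&(C[...,0]>.47)&(C[...,0]<.6)&(C[...,1]<-.12)&(C[...,1]>-.25)
c,_=cv2.findContours(m.astype(np.uint8),0,1);c=max(c,key=cv2.contourArea);e=cv2.fitEllipse(c);print("pan",e,plane(t,*e[0],.06))
for z in (.165,):
  print(proj(t,[[.563,.1865,z]]),proj(s,[[.563,.1865,z]]))
```

```text
button 0.118 [0.4904 0.1683] [0.4931 0.1695]
button 0.122 [0.49  0.168] [0.4902 0.1676]
button 0.126 [0.4896 0.1677] [0.4873 0.1656]
button 0.13 [0.4892 0.1673] [0.4843 0.1636]
collars top [0.5531 0.2276 0.125 ] [0.5724 0.1468 0.125 ] 0.08311417719844674 [0.5628 0.1872 0.125 ] 13.436515066682821
collars side [0.5548 0.2279 0.125 ] [0.5754 0.1445 0.125 ] 0.08596125386351625 [0.5651 0.1862 0.125 ] 13.892807980150339
hsv plate [ 98  43 119] bench [ 99  10 176]
plate ((557.8245239257812, 185.3116455078125), (148.12130737304688, 109.07557678222656), 13.926304817199707) [0.5055 0.1316 0.0157]
top grip [0.556  0.1791 0.1503] [0.5719 0.1952 0.169 ] [0.5645 0.1878 0.1653]
side grip [0.5532 0.1769 0.1503] [0.5711 0.1949 0.168 ] [0.5619 0.1857 0.1646]
tall [ 0.3    -0.35    0.2501] 16700
pan ((421.8624267578125, 265.9102478027344), (44.27830505371094, 46.030303955078125), 138.77940368652344) [ 0.5354 -0.1828  0.06  ]
[[254.9031 241.1101]] [[242.4574 219.2479]]
```

apply_moves([
  {"x": -22.5,"y": -17.3,"grip": 0},
  {"x": -22.5,"y": -17.3},
  {"x": -22.5,"y": -17.3},
  {"x": -22.5,"y": -17.3},
  {"x": -22.5,"y": -17.3},
  {"x": -22.5,"y": -17.3},
  {"x": -22.5,"y": -17.3},
  {"x": -22.5,"y": -17.3},
  {"x": -22.5,"y": -17.3},
  {"x": -22.5,"y": -17.3},
  {"x": -22.5,"y": -17.3},
  {"x": -22.5,"y": -17.3},
  {"x": -22.5,"y": -17.3},
  {"x": -22.5,"y": -17.3},
  {"x": -22.5,"y": -17.3},
  {"x": -22.5,"y": -17.3},
  {"wz": -0.14},
  {"wz": -0.14},
  {"wz": -0.14},
  {"wz": -0.14},
], force=20)

```text
validation failed for argument at $.mo...
```

apply_moves([
  {"wz": -0.14},
  {"wz": -0.01},
  {"z": 10},
  {"z": 10},
  {"z": 0},
  {"z": 0},
])

```text
validation failed for argument at $.mo...
```

```bash
cat > st.py <<'E'
from plant import *
import numpy as np,sys
np.set_printoptions(precision=4,suppress=True)
s=sense();R=s["eef_rot"];print(s["time_s"],s["tool_pos"],"yaw y",np.degrees(np.arctan2(R[1,1],R[0,1])),"F",s["force"],s["opening"],"zaxis",R[:,2])
if len(sys.argv)>3:
    d=np.array([float(a) for a in sys.argv[1:4]])-s["tool_pos"];print("tool shift mm",R.T@d*1000)
E
python3 st.py .490 .168 .16
python3 - <<'E'
from h import *
t=load("top");C=cloud(t);w=(C[...,2]>.25)&(C[...,0]<.8)&(C[...,0]>.42)&(abs(C[...,1])<.3);
v,u=np.nonzero(w);print(w.sum());P=C[w]
if len(P): print(np.percentile(P,[0,2,50,98],axis=0),np.percentile(u,[2,98]),np.percentile(v,[2,98]))
E
```

```text
0.1 [0.2945 0.5787 0.2176] yaw y 63.030099114866275 F [ 0.3415 -0.2768 -0.1122] 0.09270757836263203 zaxis [-0.001  -0.0021 -1.    ]
tool shift mm [-360.4775 -277.1968   58.2487]
13979
[[ 0.48055041 -0.1036258   0.25005521]
 [ 0.49281521 -0.09602583  0.28487092]
 [ 0.762159    0.04523012  0.6499945 ]
 [ 0.79863959  0.13441237  1.08987912]] [270. 637.] [  3. 124.]
```

apply_moves([
  {"x": -22.5,"y": -17.3,"z": 0,"wx": 0,"wy": 0,"wz": 0,"grip": 0},
  {"x": -22.5,"y": -17.3,"z": 0,"wx": 0,"wy": 0,"wz": 0,"grip": 0},
  {"x": -22.5,"y": -17.3,"z": 0,"wx": 0,"wy": 0,"wz": 0,"grip": 0},
  {"x": -22.5,"y": -17.3,"z": 0,"wx": 0,"wy": 0,"wz": 0,"grip": 0},
  {"x": -22.5,"y": -17.3,"z": 0,"wx": 0,"wy": 0,"wz": 0,"grip": 0},
  {"x": -22.5,"y": -17.3,"z": 0,"wx": 0,"wy": 0,"wz": 0,"grip": 0},
  {"x": -22.5,"y": -17.3,"z": 0,"wx": 0,"wy": 0,"wz": 0,"grip": 0},
  {"x": -22.5,"y": -17.3,"z": 0,"wx": 0,"wy": 0,"wz": 0,"grip": 0},
  {"x": -22.5,"y": -17.3,"z": 0,"wx": 0,"wy": 0,"wz": 0,"grip": 0},
  {"x": -22.5,"y": -17.3,"z": 0,"wx": 0,"wy": 0,"wz": 0,"grip": 0},
  {"x": -22.5,"y": -17.3,"z": 0,"wx": 0,"wy": 0,"wz": 0,"grip": 0},
  {"x": -22.5,"y": -17.3,"z": 0,"wx": 0,"wy": 0,"wz": 0,"grip": 0},
  {"x": -22.5,"y": -17.3,"z": 0,"wx": 0,"wy": 0,"wz": 0,"grip": 0},
  {"x": -22.5,"y": -17.3,"z": 0,"wx": 0,"wy": 0,"wz": 0,"grip": 0},
  {"x": -22.5,"y": -17.3,"z": 0,"wx": 0,"wy": 0,"wz": 0,"grip": 0},
  {"x": -22.5,"y": -17.3,"z": 0,"wx": 0,"wy": 0,"wz": 0,"grip": 0},
  {"x": 0,"y": 0,"z": 0,"wx": 0,"wy": 0,"wz": 0,"grip": 0},
  {"x": 0,"y": 0,"z": 0,"wx": 0,"wy": 0,"wz": 0,"grip": 0},
], force=20)

```text
time_s: 1.9
tool_pos: [0.4899, 0.169, 0.2183]
eef_rot: [[-0.891, 0.455, -0.001], [0.455, 0.891, 0.0], [0.001, -0.0, -1.0]]
force: [-0.0, 0.3, 0.6]
opening: 0.0007
finger_force: 0.0
```

apply_moves([
  {"x": 0,"y": 0,"z": 0,"wx": 0,"wy": 0,"wz": -0.12,"grip": 0},
  {"x": 0,"y": 0,"z": 0,"wx": 0,"wy": 0,"wz": -0.12,"grip": 0},
  {"x": 0,"y": 0,"z": 0,"wx": 0,"wy": 0,"wz": -0.12,"grip": 0},
  {"x": 0,"y": 0,"z": 10,"wx": 0,"wy": 0,"wz": -0.12,"grip": 0},
  {"x": 0,"y": 0,"z": 10,"wx": 0,"wy": 0,"wz": -0.12,"grip": 0},
  {"x": 0,"y": 0,"z": 10,"wx": 0,"wy": 0,"wz": -0.11,"grip": 0},
  {"x": 0,"y": 0,"z": 10,"wx": 0,"wy": 0,"wz": 0,"grip": 0},
  {"x": 0,"y": 0,"z": 0,"wx": 0,"wy": 0,"wz": 0,"grip": 0},
  {"x": 0,"y": 0,"z": 0,"wx": 0,"wy": 0,"wz": 0,"grip": 0},
])

```text
time_s: 2.8
tool_pos: [0.4898, 0.17, 0.1786]
eef_rot: [[-0.972, -0.237, -0.0], [-0.237, 0.972, 0.0], [0.0, 0.0, -1.0]]
force: [1.0, -0.3, 0.7]
opening: 0.0002
finger_force: 0.0
```

```bash
python3 st.py .490 .168 .14
python3 - <<'E'
from h import *
t=load("top");C=cloud(t);w=(C[...,2]>.25)&(C[...,0]<.68)&(C[...,0]>.42)&(abs(C[...,1])<.3);
P=C[w];print(len(P));
if len(P): print(P.min(0),P.max(0),np.median(P,0))
E
```

```text
2.8 [0.4898 0.17   0.1786] yaw y 103.68517433589228 F [ 1.0389 -0.34    0.7319] 0.0002462276098012941 zaxis [-0.0005  0.0002 -1.    ]
tool shift mm [ 0.27   -2.0446 38.5864]
5263
[ 0.48055041 -0.1036258   1.05857068] [ 0.55012733 -0.06246048  1.10446351] [ 0.51994181 -0.08351262  1.07673755]
```

apply_moves([
  {"x": 0,"y": -1,"z": 10,"wx": 0,"wy": 0,"wz": 0,"grip": 0},
  {"x": 0,"y": -1,"z": 10,"wx": 0,"wy": 0,"wz": 0,"grip": 0},
  {"x": 0,"y": 0,"z": 10,"wx": 0,"wy": 0,"wz": 0,"grip": 0},
  {"x": 0,"y": 0,"z": 8,"wx": 0,"wy": 0,"wz": 0,"grip": 0},
  {"x": 0,"y": 0,"z": 0,"wx": 0,"wy": 0,"wz": 0,"grip": 0},
  {"x": 0,"y": 0,"z": 2,"wx": 0,"wy": 0,"wz": 0,"grip": 0},
  {"x": 0,"y": 0,"z": 2,"wx": 0,"wy": 0,"wz": 0,"grip": 0},
  {"x": 0,"y": 0,"z": 2,"wx": 0,"wy": 0,"wz": 0,"grip": 0},
  {"x": 0,"y": 0,"z": 0,"wx": 0,"wy": 0,"wz": 0,"grip": 0},
])

```text
time_s: 3.7
tool_pos: [0.4905, 0.1673, 0.1346]
eef_rot: [[-0.972, -0.237, -0.0], [-0.237, 0.972, -0.0], [0.0, -0.0, -1.0]]
force: [0.3, 0.1, 0.5]
opening: 0.0003
finger_force: 0.0
```

apply_moves([
  {"x": 0,"y": 0,"z": 1,"wx": 0,"wy": 0,"wz": 0,"grip": 0},
  {"x": 0,"y": 0,"z": 1,"wx": 0,"wy": 0,"wz": 0,"grip": 0},
  {"x": 0,"y": 0,"z": 0,"wx": 0,"wy": 0,"wz": 0,"grip": 0},
])

```text
time_s: 4.0
tool_pos: [0.4905, 0.1674, 0.1326]
eef_rot: [[-0.971, -0.237, -0.0], [-0.237, 0.971, -0.0], [0.0, 0.0, -1.0]]
force: [0.5, -1.1, -0.1]
opening: 0.0008
finger_force: 0.0
```

apply_moves([
  {"x": 0,"y": 0,"z": 1,"wx": 0,"wy": 0,"wz": 0,"grip": 0},
  {"x": 0,"y": 0,"z": 1,"wx": 0,"wy": 0,"wz": 0,"grip": 0},
  {"x": 0,"y": 0,"z": 0,"wx": 0,"wy": 0,"wz": 0,"grip": 0},
])

```text
time_s: 4.3
tool_pos: [0.4905, 0.1673, 0.1305]
eef_rot: [[-0.972, -0.237, -0.0], [-0.237, 0.972, -0.0], [0.0, -0.0, -1.0]]
force: [0.3, -0.8, 0.2]
opening: 0.0005
finger_force: 0.0
```

apply_moves([
  {"x": 0,"y": 0,"z": 1,"wx": 0,"wy": 0,"wz": 0,"grip": 0},
  {"x": 0,"y": 0,"z": 1,"wx": 0,"wy": 0,"wz": 0,"grip": 0},
  {"x": 0,"y": 0,"z": 0,"wx": 0,"wy": 0,"wz": 0,"grip": 0},
])

```text
time_s: 4.6
tool_pos: [0.4905, 0.1673, 0.1285]
eef_rot: [[-0.972, -0.237, -0.0], [-0.237, 0.972, -0.0], [0.0, -0.0, -1.0]]
force: [0.5, -0.0, 0.1]
opening: 0.0005
finger_force: 0.0
```

apply_moves([
  {"x": 0,"y": 0,"z": 1,"wx": 0,"wy": 0,"wz": 0,"grip": 0},
  {"x": 0,"y": 0,"z": 1,"wx": 0,"wy": 0,"wz": 0,"grip": 0},
  {"x": 0,"y": 0,"z": 0,"wx": 0,"wy": 0,"wz": 0,"grip": 0},
])

```text
time_s: 4.9
tool_pos: [0.4904, 0.1673, 0.1272]
eef_rot: [[-0.972, -0.237, -0.0], [-0.237, 0.972, -0.0], [0.0, -0.0, -1.0]]
force: [-2.0, -1.1, 5.2]
opening: 0.0006
finger_force: 2.7
```

apply_moves([
  {"x": 0,"y": 0,"z": 1,"wx": 0,"wy": 0,"wz": 0,"grip": 0},
  {"x": 0,"y": 0,"z": 1,"wx": 0,"wy": 0,"wz": 0,"grip": 0},
  {"x": 0,"y": 0,"z": 0,"wx": 0,"wy": 0,"wz": 0,"grip": 0},
])

```text
time_s: 5.2
tool_pos: [0.4897, 0.1672, 0.125]
eef_rot: [[-0.971, -0.237, -0.002], [-0.237, 0.971, -0.001], [0.002, -0.0, -1.0]]
force: [-1.5, -0.8, 5.3]
opening: 0.0004
finger_force: 2.6
```

apply_moves([
  {"x": 0,"y": 0,"z": 1,"wx": 0,"wy": 0,"wz": 0,"grip": 0},
  {"x": 0,"y": 0,"z": 1,"wx": 0,"wy": 0,"wz": 0,"grip": 0},
  {"x": 0,"y": 0,"z": 0,"wx": 0,"wy": 0,"wz": 0,"grip": 0},
])

```text
time_s: 5.5
tool_pos: [0.4891, 0.167, 0.1227]
eef_rot: [[-0.971, -0.237, -0.003], [-0.237, 0.971, -0.001], [0.003, -0.0, -1.0]]
force: [-3.6, -0.7, 4.7]
opening: 0.0004
finger_force: 2.6
```

apply_moves([
  {"x": 0,"y": 0,"z": 2,"wx": 0,"wy": 0,"wz": 0,"grip": 0},
  {"x": 0,"y": 0,"z": 2,"wx": 0,"wy": 0,"wz": 0,"grip": 0},
  {"x": 0,"y": 0,"z": 2,"wx": 0,"wy": 0,"wz": 0,"grip": 0},
  {"x": 0,"y": 0,"z": 2,"wx": 0,"wy": 0,"wz": 0,"grip": 0},
  {"x": 0,"y": 0,"z": 0,"wx": 0,"wy": 0,"wz": 0,"grip": 0},
])

```text
time_s: 6.0
tool_pos: [0.4904, 0.1673, 0.1144]
eef_rot: [[-0.972, -0.237, -0.001], [-0.237, 0.972, -0.0], [0.001, -0.0, -1.0]]
force: [-2.3, -1.0, 3.8]
opening: 0.0006
finger_force: 1.7
```

apply_moves([
  {"x": 0,"y": 0,"z": 2,"wx": 0,"wy": 0,"wz": 0,"grip": 0},
  {"x": 0,"y": 0,"z": 2,"wx": 0,"wy": 0,"wz": 0,"grip": 0},
  {"x": 0,"y": 0,"z": 2,"wx": 0,"wy": 0,"wz": 0,"grip": 0},
  {"x": 0,"y": 0,"z": 2,"wx": 0,"wy": 0,"wz": 0,"grip": 0},
  {"x": 0,"y": 0,"z": 0,"wx": 0,"wy": 0,"wz": 0,"grip": 0},
])

```text
time_s: 6.5
tool_pos: [0.4909, 0.1674, 0.1063]
eef_rot: [[-0.972, -0.237, 0.0], [-0.237, 0.972, 0.0], [-0.0, 0.0, -1.0]]
force: [-0.5, -0.7, 2.1]
opening: 0.0004
finger_force: 0.8
```

apply_moves([
  {"x": 0,"y": 0,"z": 2,"wx": 0,"wy": 0,"wz": 0,"grip": 0},
  {"x": 0,"y": 0,"z": 2,"wx": 0,"wy": 0,"wz": 0,"grip": 0},
  {"x": 0,"y": 0,"z": 2,"wx": 0,"wy": 0,"wz": 0,"grip": 0},
  {"x": 0,"y": 0,"z": 0,"wx": 0,"wy": 0,"wz": 0,"grip": 0},
])

```text
time_s: 6.9
tool_pos: [0.4908, 0.1674, 0.1003]
eef_rot: [[-0.972, -0.237, 0.0], [-0.237, 0.972, 0.0], [-0.0, 0.0, -1.0]]
force: [-0.4, 0.3, 0.1]
opening: 0.0
finger_force: 0.2
```

Around 27–28 mm in, close to dead centre. I'll continue in small steps to the stop.

apply_moves([
  {"x": 0,"y": 0,"z": 1,"wx": 0,"wy": 0,"wz": 0,"grip": 0},
  {"x": 0,"y": 0,"z": 1,"wx": 0,"wy": 0,"wz": 0,"grip": 0},
  {"x": 0,"y": 0,"z": 1,"wx": 0,"wy": 0,"wz": 0,"grip": 0},
  {"x": 0,"y": 0,"z": 1,"wx": 0,"wy": 0,"wz": 0,"grip": 0},
  {"x": 0,"y": 0,"z": 0,"wx": 0,"wy": 0,"wz": 0,"grip": 0},
])

```text
time_s: 7.4
tool_pos: [0.4905, 0.1674, 0.0965]
eef_rot: [[-0.972, -0.237, -0.0], [-0.237, 0.972, -0.0], [0.0, -0.0, -1.0]]
force: [-0.3, -0.8, 0.1]
opening: 0.0004
finger_force: 0.0
```

apply_moves([
  {"x": 0,"y": 0,"z": 1,"wx": 0,"wy": 0,"wz": 0,"grip": 0},
  {"x": 0,"y": 0,"z": 0,"wx": 0,"wy": 0,"wz": 0,"grip": 0},
])

```text
time_s: 7.6
tool_pos: [0.4905, 0.1673, 0.0956]
eef_rot: [[-0.972, -0.237, -0.0], [-0.237, 0.972, -0.0], [0.0, -0.0, -1.0]]
force: [-0.7, -1.3, -0.3]
opening: 0.0005
finger_force: 0.0
```

apply_moves([
  {"x": 0,"y": 0,"z": 1,"wx": 0,"wy": 0,"wz": 0,"grip": 0},
  {"x": 0,"y": 0,"z": 0,"wx": 0,"wy": 0,"wz": 0,"grip": 0},
])

```text
time_s: 7.8
tool_pos: [0.4906, 0.1674, 0.0947]
eef_rot: [[-0.972, -0.237, 0.0], [-0.237, 0.972, 0.0], [-0.0, 0.0, -1.0]]
force: [-0.3, -0.5, 0.2]
opening: 0.0004
finger_force: 0.5
```

apply_moves([
  {"x": 0,"y": 0,"z": -5,"wx": 0,"wy": 0,"wz": 0,"grip": 0},
  {"x": 0,"y": 0,"z": -20,"wx": 0,"wy": 0,"wz": 0,"grip": 0},
  {"x": 0,"y": 0,"z": -30,"wx": 0,"wy": 0,"wz": 0,"grip": 0},
  {"x": 0,"y": 0,"z": -30,"wx": 0,"wy": 0,"wz": 0,"grip": 0},
  {"x": 0,"y": 0,"z": -30,"wx": 0,"wy": 0,"wz": 0,"grip": 0},
  {"x": 0,"y": 0,"z": 0,"wx": 0,"wy": 0,"wz": 0,"grip": 45},
  {"x": 0,"y": 0,"z": 0,"wx": 0,"wy": 0,"wz": 0,"grip": 45},
])

```text
time_s: 8.5
tool_pos: [0.4906, 0.1673, 0.2102]
eef_rot: [[-0.972, -0.237, 0.001], [-0.237, 0.972, 0.0], [-0.001, 0.0, -1.0]]
force: [0.8, 0.2, -0.3]
opening: 0.0121
finger_force: 0.0
```

```bash
python3 - <<'E'
from plant import *
import cv2,numpy as np
f=grab_frame("side");g=grab_frame("top");np.savez("side1.npz",**f);np.savez("top1.npz",**g)
a=cv2.resize(f["pixels"][180:310,195:299],(384,480),interpolation=2);b=cv2.resize(g["pixels"][195:305,215:307],(402,480),interpolation=2)
cv2.imwrite("pics/c2.png",np.hstack([a,b]))
E
python3 st.py .5635 .187 .185
```

```text
8.6 [0.4897 0.1669 0.2086] yaw y 103.7068381793082 F [-0.8955 -0.0269 -0.9434] 0.019530405627221588 zaxis [-0.0023 -0.001  -1.    ]
tool shift mm [-76.5397   2.0186  23.4403]
```

View pics/c2.png

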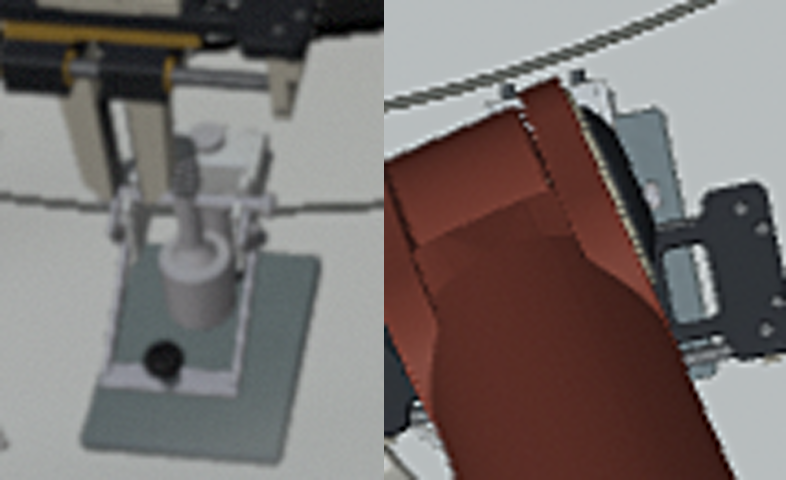

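The side crop shows the button (crop (163,360), image about (239,277)) staying down near the base, so the keeper rests open. The weight still hangs. Next I'll go over the grip.

apply_moves([
  {"x": -12,"y": 0,"z": 0,"wx": 0,"wy": 0,"wz": 0,"grip": 45},
  {"x": -12,"y": 0,"z": 0,"wx": 0,"wy": 0,"wz": 0,"grip": 45},
  {"x": -12,"y": 1,"z": 0,"wx": 0,"wy": 0,"wz": 0,"grip": 45},
  {"x": -12,"y": 1,"z": 0,"wx": 0,"wy": 0,"wz": 0,"grip": 45},
  {"x": -12,"y": 0,"z": 0,"wx": 0,"wy": 0,"wz": 0,"grip": 45},
  {"x": -10,"y": 0,"z": 0,"wx": 0,"wy": 0,"wz": 0,"grip": 45},
  {"x": -6,"y": 0,"z": 0,"wx": 0,"wy": 0,"wz": 0,"grip": 45},
  {"x": 0,"y": 0,"z": 0,"wx": 0,"wy": 0,"wz": 0,"grip": 45},
  {"x": 0,"y": 0,"z": 0,"wx": 0,"wy": 0,"wz": 0,"grip": 45},
  {"x": 0,"y": 0,"z": 0,"wx": 0,"wy": 0,"wz": 0,"grip": 45},
])

```text
time_s: 9.6
tool_pos: [0.5634, 0.1872, 0.2096]
eef_rot: [[-0.971, -0.237, -0.001], [-0.237, 0.971, -0.0], [0.001, -0.0, -1.0]]
force: [-0.2, 0.6, -0.6]
opening: 0.0448
finger_force: 0.0
```

```bash
python3 - <<'E'
from plant import *
import cv2,numpy as np
from h import *
f=grab_frame("side");np.savez("side2.npz",**f)
p=f["pixels"].copy();s=sense();T=s["tool_pos"]
a=cv2.resize(p[150:310,175:305],(487,600),interpolation=2)
u=proj(f,[[.5635,.187,.165],[.5635,.187,.126],T]);print(u)
C=cloud(f);q=np.zeros((480,640),bool);q[200:260,225:265]=((C[...,2]>.137)&(C[...,2]<.168)&(np.hypot(C[...,0]-.5635,C[...,1]-.187)<.013))[200:260,225:265]
P=C[q];print(len(P),P.mean(0),P.min(0),P.max(0))
cv2.imwrite("pics/c3.png",a)
E
python3 st.py .5635 .187 .141
```

```text
[[242.33337499 219.01115731]
 [244.58387976 233.359616  ]
 [239.45965694 201.42046873]]
140 [0.55951015 0.18438917 0.15519755] [0.5534586  0.17661213 0.13756406] [0.57056933 0.19556741 0.16662707]
9.65 [0.5635 0.1872 0.2097] yaw y 103.72000286481347 F [-0.2253  0.162  -0.4054] 0.0452378265048932 zaxis [-0.0004 -0.0002 -1.    ]
tool shift mm [-0.0175 -0.2127 68.7136]
```

View pics/c3.png

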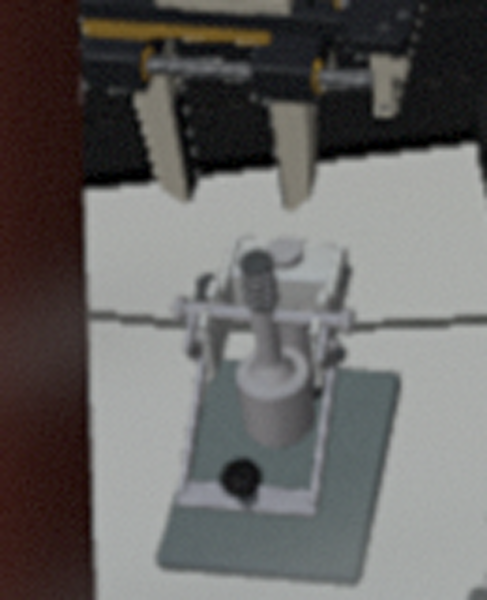

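The picture shows the keeper open (button low at crop (240,478)), the crossbar free, and the fingers straddling the grip at crop (257,262). I'll go down and close gently.

apply_moves([
  {"x": 0,"y": 0,"z": 12,"wx": 0,"wy": 0,"wz": 0,"grip": 45},
  {"x": 0,"y": 0,"z": 12,"wx": 0,"wy": 0,"wz": 0,"grip": 45},
  {"x": 0,"y": 0,"z": 12,"wx": 0,"wy": 0,"wz": 0,"grip": 45},
  {"x": 0,"y": 0,"z": 12,"wx": 0,"wy": 0,"wz": 0,"grip": 45},
  {"x": 0,"y": 0,"z": 10,"wx": 0,"wy": 0,"wz": 0,"grip": 45},
  {"x": 0,"y": 0,"z": 7,"wx": 0,"wy": 0,"wz": 0,"grip": 45},
  {"x": 0,"y": 0,"z": 4,"wx": 0,"wy": 0,"wz": 0,"grip": 45},
  {"x": 0,"y": 0,"z": 0,"wx": 0,"wy": 0,"wz": 0,"grip": 45},
  {"x": 0,"y": 0,"z": 0,"wx": 0,"wy": 0,"wz": 0,"grip": 45},
])

```text
time_s: 10.55
tool_pos: [0.5642, 0.1874, 0.141]
eef_rot: [[-0.972, -0.237, 0.001], [-0.237, 0.972, 0.0], [-0.001, 0.0, -1.0]]
force: [-0.1, -0.1, 0.3]
opening: 0.0452
finger_force: 0.0
```

apply_moves([
  {"x": 0,"y": 0,"z": 0,"wx": 0,"wy": 0,"wz": 0,"grip": 24},
  {"x": 0,"y": 0,"z": 0,"wx": 0,"wy": 0,"wz": 0,"grip": 22},
  {"x": 0,"y": 0,"z": 0,"wx": 0,"wy": 0,"wz": 0,"grip": 20},
  {"x": 0,"y": 0,"z": 0,"wx": 0,"wy": 0,"wz": 0,"grip": 10},
  {"x": 0,"y": 0,"z": 0,"wx": 0,"wy": 0,"wz": 0,"grip": 10},
  {"x": 0,"y": 0,"z": 0,"wx": 0,"wy": 0,"wz": 0,"grip": 10},
  {"x": 0,"y": 0,"z": 0,"wx": 0,"wy": 0,"wz": 0,"grip": 10},
  {"x": 0,"y": 0,"z": 0,"wx": 0,"wy": 0,"wz": 0,"grip": 10},
], force=5)

```text
time_s: 11.35
tool_pos: [0.5642, 0.1867, 0.1408]
eef_rot: [[-0.972, -0.237, 0.0], [-0.237, 0.972, -0.001], [-0.0, -0.001, -1.0]]
force: [0.3, -2.4, 1.4]
opening: 0.0177
finger_force: 5.0
```

apply_moves([
  {"x": 0,"y": 0,"z": 0,"wx": 0,"wy": 0,"wz": 0,"grip": 10},
  {"x": 0,"y": 0,"z": 0,"wx": 0,"wy": 0,"wz": 0,"grip": 10},
  {"x": 0,"y": 0,"z": 0,"wx": 0,"wy": 0,"wz": 0,"grip": 10},
], force=35)

```text
time_s: 11.65
tool_pos: [0.5642, 0.1868, 0.1408]
eef_rot: [[-0.972, -0.237, 0.0], [-0.237, 0.972, -0.001], [-0.0, -0.001, -1.0]]
force: [0.4, -2.8, 2.8]
opening: 0.0174
finger_force: 35.0
```

apply_moves([
  {"x": 0,"y": 0,"z": -1,"wx": 0,"wy": 0,"wz": 0,"grip": 10},
  {"x": 0,"y": 0,"z": -1,"wx": 0,"wy": 0,"wz": 0,"grip": 10},
  {"x": 0,"y": 0,"z": -1,"wx": 0,"wy": 0,"wz": 0,"grip": 10},
  {"x": 0,"y": 0,"z": 0,"wx": 0,"wy": 0,"wz": 0,"grip": 10},
  {"x": 0,"y": 0,"z": 0,"wx": 0,"wy": 0,"wz": 0,"grip": 10},
])

```text
time_s: 12.15
tool_pos: [0.5633, 0.1877, 0.1432]
eef_rot: [[-0.971, -0.238, -0.001], [-0.238, 0.971, 0.0], [0.001, 0.0, -1.0]]
force: [-0.3, -0.5, -3.3]
opening: 0.0169
finger_force: 35.0
```

apply_moves([
  {"x": 0,"y": 0,"z": -2,"wx": 0,"wy": 0,"wz": 0,"grip": 10},
  {"x": 0,"y": 0,"z": -3,"wx": 0,"wy": 0,"wz": 0,"grip": 10},
  {"x": 0,"y": 0,"z": -4,"wx": 0,"wy": 0,"wz": 0,"grip": 10},
  {"x": 0,"y": 0,"z": -4,"wx": 0,"wy": 0,"wz": 0,"grip": 10},
  {"x": 0,"y": 0,"z": -4,"wx": 0,"wy": 0,"wz": 0,"grip": 10},
])

```text
time_s: 12.65
tool_pos: [0.564, 0.1873, 0.1612]
eef_rot: [[-0.972, -0.237, 0.0], [-0.237, 0.972, 0.0], [-0.0, 0.0, -1.0]]
force: [-0.1, -0.6, -4.1]
opening: 0.0171
finger_force: 35.0
```

apply_moves([
  {"x": 0,"y": 0,"z": -5,"wx": 0,"wy": 0,"wz": 0,"grip": 10},
  {"x": 0,"y": 0,"z": -7,"wx": 0,"wy": 0,"wz": 0,"grip": 10},
  {"x": 0,"y": 0,"z": -8,"wx": 0,"wy": 0,"wz": 0,"grip": 10},
  {"x": 0,"y": 0,"z": -8,"wx": 0,"wy": 0,"wz": 0,"grip": 10},
  {"x": 0,"y": 0,"z": -8,"wx": 0,"wy": 0,"wz": 0,"grip": 10},
  {"x": 0,"y": 0,"z": -8,"wx": 0,"wy": 0,"wz": 0,"grip": 10},
  {"x": 0,"y": 0,"z": -8,"wx": 0,"wy": 0,"wz": 0,"grip": 10},
  {"x": 0,"y": 0,"z": -8,"wx": 0,"wy": 0,"wz": 0,"grip": 10},
  {"x": 0,"y": 0,"z": -8,"wx": 0,"wy": 0,"wz": 0,"grip": 10},
  {"x": 0,"y": 0,"z": -8,"wx": 0,"wy": 0,"wz": 0,"grip": 10},
  {"x": 0,"y": 0,"z": -8,"wx": 0,"wy": 0,"wz": 0,"grip": 10},
  {"x": 0,"y": 0,"z": -8,"wx": 0,"wy": 0,"wz": 0,"grip": 10},
  {"x": 0,"y": 0,"z": -6,"wx": 0,"wy": 0,"wz": 0,"grip": 10},
  {"x": 0,"y": 0,"z": -3,"wx": 0,"wy": 0,"wz": 0,"grip": 10},
  {"x": 0,"y": 0,"z": 0,"wx": 0,"wy": 0,"wz": 0,"grip": 10},
])

```text
time_s: 14.15
tool_pos: [0.5641, 0.1874, 0.2621]
eef_rot: [[-0.972, -0.237, 0.001], [-0.237, 0.972, 0.0], [-0.001, 0.0, -1.0]]
force: [0.7, -0.0, -3.3]
opening: 0.0174
finger_force: 35.0
```

```bash
python3 st.py .5354 -.1828 .18;python3 - <<'E'
from plant import *
import cv2,numpy as np
from h import *
f=grab_frame("side");np.savez("side3.npz",**f)
cv2.imwrite("pics/c4.png",cv2.resize(f["pixels"][130:310,175:305],(433,600),interpolation=2))
E
```

```text
14.15 [0.5641 0.1874 0.2621] yaw y 103.70820546215825 F [ 0.7387 -0.0211 -3.3049] 0.017387731772062594 zaxis [ 0.0008  0.0003 -1.    ]
tool shift mm [ 115.7127 -352.8457   81.9954]
```

View pics/c4.png

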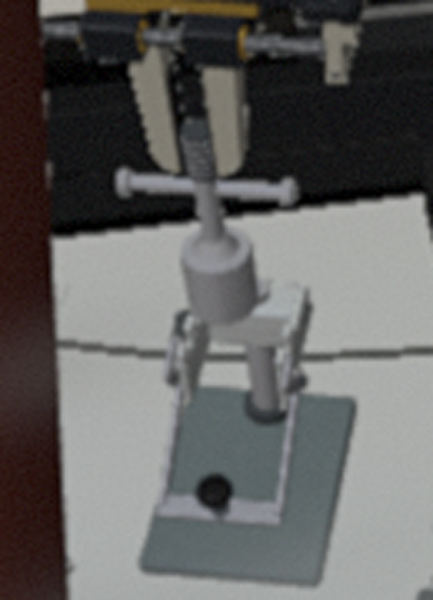

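The picture shows the weight held upright and clear of the stand, with the keeper still open (button at crop (214,490)). I'll carry it to the pan.

apply_moves([
  {"x": 2,"y": -6,"z": -1,"wx": 0,"wy": 0,"wz": 0,"grip": 10},
  {"x": 4,"y": -12,"z": -1,"wx": 0,"wy": 0,"wz": 0,"grip": 10},
  {"x": 6,"y": -18,"z": 0,"wx": 0,"wy": 0,"wz": 0,"grip": 10},
  {"x": 7,"y": -21,"z": 0,"wx": 0,"wy": 0,"wz": 0,"grip": 10},
  {"x": 7,"y": -21,"z": 0,"wx": 0,"wy": 0,"wz": 0,"grip": 10},
  {"x": 7,"y": -21,"z": 0,"wx": 0,"wy": 0,"wz": 0,"grip": 10},
  {"x": 7,"y": -21,"z": 0,"wx": 0,"wy": 0,"wz": 0,"grip": 10},
  {"x": 7,"y": -21,"z": 0,"wx": 0,"wy": 0,"wz": 0,"grip": 10},
  {"x": 7,"y": -21,"z": 0,"wx": 0,"wy": 0,"wz": 0,"grip": 10},
  {"x": 7,"y": -21,"z": 0,"wx": 0,"wy": 0,"wz": 0,"grip": 10},
  {"x": 7,"y": -21,"z": 0,"wx": 0,"wy": 0,"wz": 0,"grip": 10},
  {"x": 7,"y": -21,"z": 0,"wx": 0,"wy": 0,"wz": 0,"grip": 10},
  {"x": 7,"y": -21,"z": 0,"wx": 0,"wy": 0,"wz": 0,"grip": 10},
  {"x": 7,"y": -21,"z": 0,"wx": 0,"wy": 0,"wz": 0,"grip": 10},
  {"x": 7,"y": -21,"z": 0,"wx": 0,"wy": 0,"wz": 0,"grip": 10},
  {"x": 7,"y": -21,"z": 0,"wx": 0,"wy": 0,"wz": 0,"grip": 10},
  {"x": 6,"y": -18,"z": 0,"wx": 0,"wy": 0,"wz": 0,"grip": 10},
  {"x": 4,"y": -14,"z": 0,"wx": 0,"wy": 0,"wz": 0,"grip": 10},
  {"x": 2,"y": -8,"z": 0,"wx": 0,"wy": 0,"wz": 0,"grip": 10},
  {"x": 0,"y": 0,"z": 0,"wx": 0,"wy": 0,"wz": 0,"grip": 10},
])

```text
time_s: 16.2
tool_pos: [0.5345, -0.1807, 0.2635]
eef_rot: [[-0.972, -0.234, -0.0], [-0.234, 0.972, -0.001], [0.001, -0.001, -1.0]]
force: [-0.5, 0.3, -3.1]
opening: 0.0174
finger_force: 35.0
```

```bash
python3 st.py .5354 -.1828 .18
```

```text
16.2 [ 0.5345 -0.1807  0.2635] yaw y 103.56041823800726 F [-0.5244  0.266  -3.0773] 0.017368885327287784 zaxis [-0.0004 -0.0008 -1.    ]
tool shift mm [-0.4764 -2.1962 83.5413]
```

apply_moves([
  {"x": 0,"y": -1,"z": 5,"wx": 0,"wy": 0,"wz": 0,"grip": 10},
  {"x": 0,"y": -1,"z": 8,"wx": 0,"wy": 0,"wz": 0,"grip": 10},
  {"x": 0,"y": 0,"z": 10,"wx": 0,"wy": 0,"wz": 0,"grip": 10},
  {"x": 0,"y": 0,"z": 10,"wx": 0,"wy": 0,"wz": 0,"grip": 10},
  {"x": 0,"y": 0,"z": 10,"wx": 0,"wy": 0,"wz": 0,"grip": 10},
  {"x": 0,"y": 0,"z": 10,"wx": 0,"wy": 0,"wz": 0,"grip": 10},
  {"x": 0,"y": 0,"z": 10,"wx": 0,"wy": 0,"wz": 0,"grip": 10},
  {"x": 0,"y": 0,"z": 10,"wx": 0,"wy": 0,"wz": 0,"grip": 10},
  {"x": 0,"y": 0,"z": 8,"wx": 0,"wy": 0,"wz": 0,"grip": 10},
  {"x": 0,"y": 0,"z": 7,"wx": 0,"wy": 0,"wz": 0,"grip": 10},
  {"x": 0,"y": 0,"z": 4,"wx": 0,"wy": 0,"wz": 0,"grip": 10},
  {"x": 0,"y": 0,"z": 0,"wx": 0,"wy": 0,"wz": 0,"grip": 10},
  {"x": 0,"y": 0,"z": 0,"wx": 0,"wy": 0,"wz": 0,"grip": 10},
])

```text
time_s: 17.5
tool_pos: [0.5357, -0.1811, 0.1719]
eef_rot: [[-0.972, -0.237, 0.001], [-0.237, 0.972, -0.0], [-0.001, -0.0, -1.0]]
force: [-0.1, -0.7, -3.7]
opening: 0.0173
finger_force: 35.0
```

```bash
python3 - <<'E'
from plant import *
import cv2,numpy as np
f=grab_frame("side");g=grab_frame("top");np.savez("side4.npz",**f);np.savez("top4.npz",**g)
cv2.imwrite("pics/c5.png",np.hstack([cv2.resize(f["pixels"][180:400,350:500],(400,586)),cv2.resize(g["pixels"][190:340,360:460],(390,586))]))
E
python3 st.py .5354 -.1828 .161
```

```text
17.6 [ 0.5358 -0.181   0.1721] yaw y 103.70676705886247 F [ 0.4741 -0.1466 -2.5998] 0.01734783212520911 zaxis [ 0.001  -0.0003 -1.    ]
tool shift mm [ 0.7826 -1.6148 11.1269]
```

View pics/c5.png

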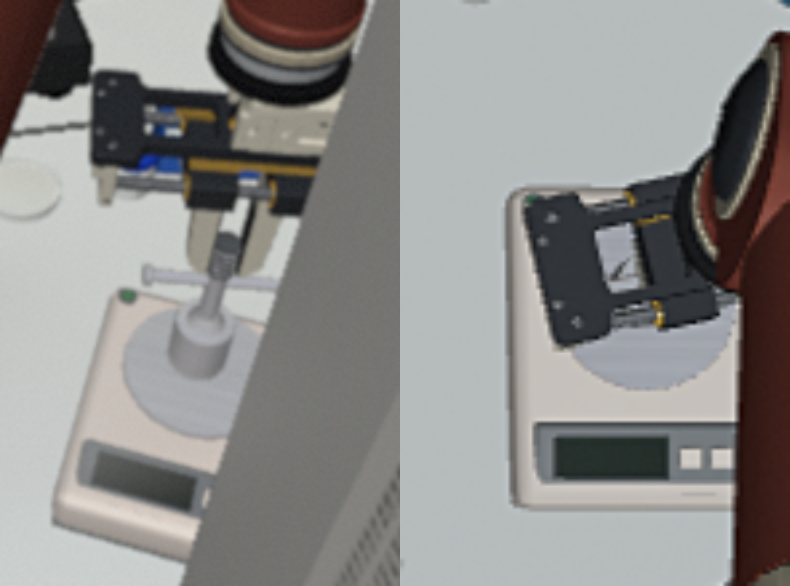

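The pictures show the weight upright a few mm above the pan. Its base in the side crop is at (200,365), near the pan's middle. I'll lower it gently.

apply_moves([
  {"x": 0,"y": -1,"z": 2,"wx": 0,"wy": 0,"wz": 0,"grip": 10},
  {"x": 1,"y": 0,"z": 2,"wx": 0,"wy": 0,"wz": 0,"grip": 10},
  {"x": 0,"y": -1,"z": 2,"wx": 0,"wy": 0,"wz": 0,"grip": 10},
  {"x": 0,"y": 0,"z": 2,"wx": 0,"wy": 0,"wz": 0,"grip": 10},
  {"x": 0,"y": 0,"z": 0,"wx": 0,"wy": 0,"wz": 0,"grip": 10},
  {"x": 0,"y": 0,"z": 0,"wx": 0,"wy": 0,"wz": 0,"grip": 10},
])

```text
time_s: 18.2
tool_pos: [0.5349, -0.1831, 0.1636]
eef_rot: [[-0.972, -0.237, -0.0], [-0.237, 0.972, 0.0], [0.0, 0.0, -1.0]]
force: [0.2, -0.2, -4.3]
opening: 0.0173
finger_force: 35.0
```

apply_moves([
  {"x": 0,"y": 0,"z": 0.5,"wx": 0,"wy": 0,"wz": 0,"grip": 10},
  {"x": 0,"y": 0,"z": 0.5,"wx": 0,"wy": 0,"wz": 0,"grip": 10},
  {"x": 0,"y": 0,"z": 0.5,"wx": 0,"wy": 0,"wz": 0,"grip": 10},
  {"x": 0,"y": 0,"z": 0.5,"wx": 0,"wy": 0,"wz": 0,"grip": 10},
  {"x": 0,"y": 0,"z": 0,"wx": 0,"wy": 0,"wz": 0,"grip": 10},
  {"x": 0,"y": 0,"z": 0,"wx": 0,"wy": 0,"wz": 0,"grip": 10},
])

```text
time_s: 18.8
tool_pos: [0.5349, -0.1831, 0.1617]
eef_rot: [[-0.972, -0.237, -0.0], [-0.237, 0.972, -0.0], [0.0, -0.0, -1.0]]
force: [-0.6, -0.4, -4.9]
opening: 0.0173
finger_force: 35.0
```

apply_moves([
  {"x": 0,"y": 0,"z": 0.5,"wx": 0,"wy": 0,"wz": 0,"grip": 10},
  {"x": 0,"y": 0,"z": 0.5,"wx": 0,"wy": 0,"wz": 0,"grip": 10},
  {"x": 0,"y": 0,"z": 0.5,"wx": 0,"wy": 0,"wz": 0,"grip": 10},
  {"x": 0,"y": 0,"z": 0,"wx": 0,"wy": 0,"wz": 0,"grip": 10},
  {"x": 0,"y": 0,"z": 0,"wx": 0,"wy": 0,"wz": 0,"grip": 10},
])

```text
time_s: 19.3
tool_pos: [0.535, -0.1831, 0.1604]
eef_rot: [[-0.972, -0.237, 0.0], [-0.237, 0.972, -0.0], [-0.0, -0.0, -1.0]]
force: [-1.1, 0.8, -2.1]
opening: 0.017
finger_force: 35.0
```

apply_moves([
  {"x": 0,"y": 0,"z": 0.5,"wx": 0,"wy": 0,"wz": 0,"grip": 10},
  {"x": 0,"y": 0,"z": 0.5,"wx": 0,"wy": 0,"wz": 0,"grip": 10},
  {"x": 0,"y": 0,"z": 0,"wx": 0,"wy": 0,"wz": 0,"grip": 10},
  {"x": 0,"y": 0,"z": 0,"wx": 0,"wy": 0,"wz": 0,"grip": 10},
])

```text
time_s: 19.7
tool_pos: [0.5351, -0.1832, 0.1595]
eef_rot: [[-0.972, -0.237, 0.0], [-0.237, 0.972, -0.0], [-0.0, -0.0, -1.0]]
force: [-0.6, 1.2, 0.8]
opening: 0.0169
finger_force: 35.0
```

apply_moves([
  {"x": 0,"y": 0,"z": 0.3,"wx": 0,"wy": 0,"wz": 0,"grip": 10},
  {"x": 0,"y": 0,"z": 0,"wx": 0,"wy": 0,"wz": 0,"grip": 10},
  {"x": 0,"y": 0,"z": 0,"wx": 0,"wy": 0,"wz": 0,"grip": 10},
])

```text
time_s: 20.0
tool_pos: [0.535, -0.1832, 0.1591]
eef_rot: [[-0.972, -0.237, 0.0], [-0.237, 0.972, -0.0], [-0.0, -0.0, -1.0]]
force: [-1.4, 0.7, 1.6]
opening: 0.0173
finger_force: 35.0
```

The pan carries the weight now. I'll relax the grip, open slowly and retreat upward.

apply_moves([
  {"x": 0,"y": 0,"z": 0,"wx": 0,"wy": 0,"wz": 0,"grip": 10},
  {"x": 0,"y": 0,"z": 0,"wx": 0,"wy": 0,"wz": 0,"grip": 10},
  {"x": 0,"y": 0,"z": 0,"wx": 0,"wy": 0,"wz": 0,"grip": 18},
  {"x": 0,"y": 0,"z": 0,"wx": 0,"wy": 0,"wz": 0,"grip": 19},
  {"x": 0,"y": 0,"z": 0,"wx": 0,"wy": 0,"wz": 0,"grip": 21},
  {"x": 0,"y": 0,"z": 0,"wx": 0,"wy": 0,"wz": 0,"grip": 25},
  {"x": 0,"y": 0,"z": 0,"wx": 0,"wy": 0,"wz": 0,"grip": 32},
  {"x": 0,"y": 0,"z": 0,"wx": 0,"wy": 0,"wz": 0,"grip": 40},
  {"x": 0,"y": 0,"z": 0,"wx": 0,"wy": 0,"wz": 0,"grip": 45},
  {"x": 0,"y": 0,"z": 0,"wx": 0,"wy": 0,"wz": 0,"grip": 45},
], force=3)

```text
time_s: 21.0
tool_pos: [0.5349, -0.1831, 0.1588]
eef_rot: [[-0.972, -0.237, -0.0], [-0.237, 0.972, -0.0], [0.0, -0.0, -1.0]]
force: [0.4, 0.3, -0.0]
opening: 0.0444
finger_force: 0.0
```

apply_moves([
  {"x": 0,"y": 0,"z": -5,"wx": 0,"wy": 0,"wz": 0,"grip": 45},
  {"x": 0,"y": 0,"z": -10,"wx": 0,"wy": 0,"wz": 0,"grip": 45},
  {"x": 0,"y": 0,"z": -15,"wx": 0,"wy": 0,"wz": 0,"grip": 45},
  {"x": 0,"y": 0,"z": -20,"wx": 0,"wy": 0,"wz": 0,"grip": 45},
  {"x": 0,"y": 0,"z": -20,"wx": 0,"wy": 0,"wz": 0,"grip": 45},
  {"x": 0,"y": 0,"z": -20,"wx": 0,"wy": 0,"wz": 0,"grip": 45},
  {"x": 0,"y": 10,"z": -20,"wx": 0,"wy": 0,"wz": 0,"grip": 45},
  {"x": 0,"y": 20,"z": 0,"wx": 0,"wy": 0,"wz": 0,"grip": 45},
  {"x": 0,"y": 20,"z": 0,"wx": 0,"wy": 0,"wz": 0,"grip": 45},
  {"x": 0,"y": 20,"z": 0,"wx": 0,"wy": 0,"wz": 0,"grip": 45},
  {"x": 0,"y": 20,"z": 0,"wx": 0,"wy": 0,"wz": 0,"grip": 45},
  {"x": 0,"y": 20,"z": 0,"wx": 0,"wy": 0,"wz": 0,"grip": 45},
  {"x": 0,"y": 20,"z": 0,"wx": 0,"wy": 0,"wz": 0,"grip": 45},
  {"x": 0,"y": 10,"z": 0,"wx": 0,"wy": 0,"wz": 0,"grip": 45},
  {"x": 0,"y": 0,"z": 0,"wx": 0,"wy": 0,"wz": 0,"grip": 45},
  {"x": 0,"y": 0,"z": 0,"wx": 0,"wy": 0,"wz": 0,"grip": 45},
])

```text
time_s: 22.6
tool_pos: [0.502, -0.0481, 0.2692]
eef_rot: [[-0.972, -0.236, 0.001], [-0.236, 0.972, -0.001], [-0.001, -0.001, -1.0]]
force: [0.8, -0.7, -0.5]
opening: 0.0454
finger_force: 0.0
```

Run:
```python
from plant import *
import cv2,numpy as np
from h import *
f=grab_frame("side");g=grab_frame("top")
cv2.imwrite("pics/c6.png",np.hstack([cv2.resize(f["pixels"][180:400,200:460],(400,338)),cv2.resize(g["pixels"][190:340,220:500],(400,338))]))
C=cloud(g);m=(C[...,2]>.17)&(C[...,2]<.2)&(np.hypot(C[...,0]-.5354,C[...,1]+.1828)<.03)
print(m.sum(),C[m].mean(0) if m.any() else 0)
C=cloud(f);m=(C[...,2]>.17)&(C[...,2]<.2)&(np.hypot(C[...,0]-.5354,C[...,1]+.1828)<.03)
print(m.sum(),C[m].mean(0) if m.any() else 0)
```

```text
0 0
119 [ 0.53093254 -0.18146513  0.17999447]
```

View pics/c6.png

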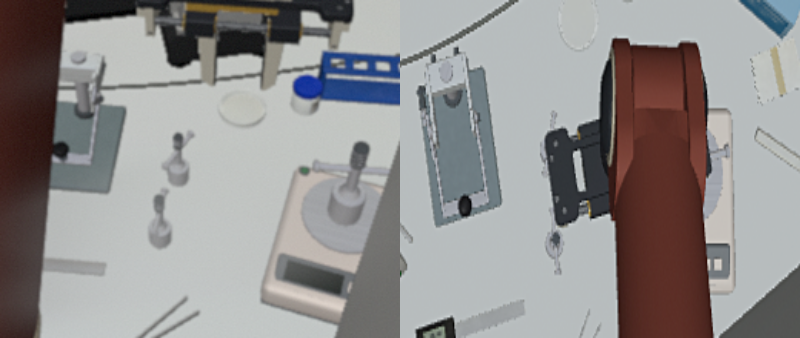

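The picture shows the weight upright in the middle of the pan (side crop (350,205)). The keeper is still open, the bystanders are in place and the arm is clear.

```bash
python3 -c "
from plant import *
print(sign_off())"
```

```text
the job is handed in; nothing more can be done
None
```

The job is handed in: the keeper rests open on its stop, the check weight stands upright near the middle of the pan, nothing else was touched, and the arm is clear after about 23 s.

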